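# Free the sagging bolt and hold the guard gate ajar

### The arm

A 6-joint arm with a two-finger parallel gripper is mounted at the origin on the work surface. World frame = base frame: x ahead of the robot, y to its left, z up, the work surface at z = 0. Lengths are in m, angles in rad, forces in N, time in s.
With the tool pointing down it reaches from about 0.3 to 0.875 m from the base axis. Payload 6.4 kg.
Tool frame: the origin (TCP) lies midway between the tips of the shut fingers; the grasp point (between the pads) lies 19 mm behind it; z points along the fingers, y is the line along which they close (so a half turn about z gives the same grasp; the last joint's range is limited). The gripper opens to 85 mm and grips with 20 to 120 N. Pads are 22 mm wide; open, the fingers measure 114 mm over their backs; the gripper's body (76 mm by 85 mm) begins 54 mm behind the grasp point. The pads swing forward as they close: fully open they stand 13 mm farther back than shut.
Start: joints at [0.932, 0.181, 1.607, -0, 1.354, -0.206], TCP at [0.241, 0.522, 0.231] pointing down, gripper open.
Joint ranges: [-2.99, 2.99], [-0.89, 2.07], [0.3, 2.58], [-1.14, 4.28], [0, 2.63], [-3.12, 3.12]. Speed limits (rad/s): [2.57, 2.57, 3.01, 3.14, 3.14, 3.14].

### API

Orientations are given as [roll, pitch, yaw] about the fixed x, y, z axes, in that order (R = Rz(yaw) Ry(pitch) Rx(roll)).
In Python, from rig import ctrl, cams, workorder, spot_in, cut_out gives the robot as it stands.
- The arm moves only by the tool jog_arm, never from a script. Its argument "deltas" is a list of rows, each an object of numbers: "jaw": the opening, from 0 (shut) to 1 (fully open); "x", "y", "z": the shift along the tool's x, y, z in m; "rx", "ry", "rz": the turn, a rotation vector about the tool's x, y, z in rad. In form: [{"jaw": .., "x": .., "y": .., "z": .., "rx": .., "ry": .., "rz": ..}, ...]. A call has 1 to 5 rows; each row shifts and turns the commanded pose from where the row before left it, along the tool's axes as they then stand; what a row does not reach is not made up. A row lasts 1/10 s, in which the tool goes at most 50 mm and 8.59 degrees, less where a joint would pass 70% of its speed; a pose out of reach is approached as far as the arm can. A call with a gripper value outside its range is refused whole. The fingers move at their own pace and stop on an object; "newtons" is the grip in N (left out, the last holds). Time passes only in rows, so rows that do not move let the fingers close. It gives the time, the measured TCP pose, the force, the opening and the grip force at its end, in the units of the state.
- ctrl.get_obs(): the state, without advancing time (a new reading comes with each control period).
- cams.get_image(name): name is "scene" or "top" or "wrist"; returns the picture (384x512x3 uint8, blue, green, red); there is no depth.
- cams.camera_model(name): a dict with "camera_matrix" (3x3 intrinsics, pixels), "D" ([k1, k2, p1, p2, k3] as OpenCV has them; the pictures are not rectified), "R" (3x3) and "t" (3): a world point X has camera coordinates R X + t. Camera axes: x right, y down, z forward; pixel columns grow to the right and rows downward; lengths in m; the calibration is good to about 2 mm. A picture is of the moment at which its call begins: read the wrist's pose just before it. camera_model takes no time and is no camera call; for the wrist camera it gives the pose at the moment of the call.
- workorder.hand_in(): hands the job in; it is judged then, once.
Trained networks look in the newest picture that a camera, given by its name, has taken for a name from the list of things; names that differ only in an ending like _2 or _b are one class to them, and where a whole thing is asked for, a point or a joint stands for the part that bears it (a point fixed in the world has none). Each returns a list of dicts, best first, with "conf" (0 to 1); they miss things now and then, are a little off and sometimes report something else, mostly with a low value. They report only what shows in the picture. A call takes as long as a camera call. They do not tell look-alikes from the thing itself.
- spot_in(name, camera): "rect" ([centre column, centre row, width, height] in pixels, round what is visible of it).
- cut_out(name, camera): "region" (384x512 bool, what is visible of it) and "rect" ([centre column, centre row, width, height] in pixels, round what is visible of it).
The state is a dict: "t": time; "qpos": joint angles; "dq": joint speeds; "tau": joint torques, N m; "eef_pos": TCP position; "orientation": TCP orientation; "wrist_force": force on the tool from outside, world axes, zero at the start; "ft_torque": the same for the moment, N m; "gripper_width": finger opening in m; "gripper_force": force on a finger pad.
Only numpy, scipy, OpenCV 4.12 (cv2) and the standard library are available. Lean on these libraries where they do the work, as an engineer would, in place of code of your own. Each camera call takes 0.05 s, during which the arm holds its last target. There are 200 camera calls.

### The job

A closed square bottle has toppled in front of the gate of the bench guard: first stand it upright on the bench, clear of the gate's swing, and let go of it. Then take the bolt by its upright knob, lift the sagging bolt so its nose clears the bent-up lip of the keeper while pulling it back out of the keeper, and swing the self-closing gate towards the robot until its free edge is about 100 mm open. Finish while still gripping the knob and holding the gate ajar there, with the bottle standing, and leave the mug, spool and tub where they are.

Things in the scene. Friction and masses are not known exactly. Their poses are not given: they have to be found in the camera images.
- guard: Fixed aluminium-framed bench guard with clear panels, 340 mm wide, 215 deep, 185 high, open on top, a pump inside. Origin: bench level below the middle of its gate, in the gate's plane. z up; -x side (to the robot) is the gate front, +y side has the hinge, -y side the 40 mm wide keeper post (its middle at y = -150 mm).
- gate (a joint): Gate hinge, rad: 0 shut, grows to 1.2 as the gate swings to the robot, clockwise from above about the vertical at point gate_hinge. A spring (0.5 N m at 0, 0.7 at 0.4 rad; 3 to 4 N at the knob) shuts it, so it must be held. The bolt keeps it shut (about 0.03 rad of play) until drawn. Leaf 240 mm wide, 20 thick, 25 to 175 mm above the bench.
- gate_hinge (a point): Point on the gate's vertical hinge axis, 165 mm above the bench.
- gate_edge (a point): Middle of the gate's free edge, 245 mm from the hinge axis, 165 mm above the bench. It lies 100 mm open when the gate joint is about 0.42 rad.
- knob: Upright steel cylinder knob of the bolt, 20 mm across, 40 tall, on a 12 mm stem; origin at its centre, 207 mm high when sagging. Take it from above: nothing near it is higher than 185 mm. z is up when sagging; it leans with the bolt. It lies 200 mm from the hinge axis along the gate, less what is drawn, and 30 mm in front of the gate's middle plane.
- bolt_draw (a joint): How far the bolt is drawn out of the keeper, m: 0 to 0.06, growing along the gate towards the hinge (guard's +y with the gate closed). About 1.5 N of friction, stays where left. The nose meets the lip at about 0.010 if not lifted; clear of the keeper from about 0.034.
- bolt_lift (a joint): Upward tilt of the sagging bolt, rad: 0 on its lower stop (gravity returns it; 2 to 3 N lifts it at the knob), 0.13 at the upper stop. Pivot in the barrel, 105 mm from the knob towards the hinge: the knob rises 105 mm x this value. The nose clears the lip above about 0.065 (knob 7 mm up; upper stop at 13.6 mm). Keep it lifted for the first 35 mm of draw.
- bolt_nose (a point): Centre of the rod above the turned-down nose (14 mm long, reaching 16 mm below this point) at the tip of the 12 mm bolt rod, 80 mm beyond the knob.
- keeper_lip (a point): Top edge of the keeper's bent-up lip, a 4 mm steel plate across the mouth of the keeper, behind which the nose hangs. The keeper's front cheek, 182 mm high, stops the gate from opening while the nose is inside.
- bottle: Closed square white plastic bottle with a grey screw cap, 44 x 44 mm, 125 mm tall (body 92 mm, then neck and a 32 mm cap), about 0.15 kg, balance point 52 mm from its base. Origin: centre of its base; z runs from base to cap, x and y square to its sides. It starts lying on one side in front of the gate its base nearer the gate, its cap pointing to the robot's left and back (between +y and -x).
- mug: White mug, 80 mm across, 90 mm tall, bystander; origin centre of its underside.
- spool: Standing solder spool, 64 mm across, 50 mm tall, bystander; origin centre of its underside.
- tub: White plastic tub with lid, 60 mm across, 70 mm tall, bystander; origin centre of its underside.
There are look-alikes about, which are no part of the job. Leave any black look-alike of the bottle alone.

How it is judged:
On the way, in this order (a step that is already met when the one before it is completed fails the run):
1. the bottle stands upright on the bench, released and still, the gate still shut (angle between bottle's own z axis and vertical below 0.1 rad and height (world z) of bottle below 0.008 m and contact force between the fingers and bottle below 0.1 N and linear speed of bottle below 0.02 m/s and value of joint gate below 0.06 rad), for 0.2 s.
2. the bolt is drawn out of the keeper (value of joint bolt_draw above 0.034 m), for 0.1 s.
At the end, for the whole second after the job is handed in: The gate is held steady at 0.28 to 0.60 rad (its free edge 70 to 140 mm open) by the gripper's fingers on the bolt's knob (over 1 N), the bolt still drawn at least 25 mm; the bottle stands upright on the bench (within 0.1 rad), at rest, touching neither guard nor robot (value of joint gate between 0.28 and 0.6 rad and contact force between the fingers and knob above 1 N and value of joint bolt_draw above 0.025 m and angle between bottle's own z axis and vertical below 0.1 rad and height (world z) of bottle below 0.008 m and linear speed of bottle below 0.02 m/s and contact force between bottle and guard below 0.1 N and contact force between each of the arm, the fingers and bottle below 0.1 N and velocity of joint gate between -0.1 and 0.1 rad/s); the arm keeps its last pose, push and grip.
It fails at once if the opened gate pushes the standing bottle (value of joint gate above 0.06 rad and contact force between bottle and guard above 0.3 N).
It fails at once if the mug, spool or tub is moved more than 30 mm (distance of any of mug, spool, tub from where it was at the start of the episode above 0.03 m).
It also fails if it takes over 54 s, if anything falls off the work surface, if the arm or the gripper's body presses on something with over 40 N, if the wrist force passes 120 N, or if a joint passes its speed limit or range.

## Working session

There is one attempt and no reset: what is moved stays moved. The work goes in short steps, Python scripts to look and compute and a tool call to move; the robot and the scene stay as the last step left them, time stands still between calls to the robot, and variables do not carry over. Pictures are saved under pics/ and viewed, at most 10 in all, crops included, and the job is handed in when it is done.

Besides the shell and the picture viewer there is one more tool, called after "Call:" in YAML: its name, and indented under it one key for each argument. jog_arm: Moves the arm, as the interface text tells. Its arguments: {"type":"object","properties":{"deltas":{"type":"array","items":{"type":"object","properties":{"jaw":{"type":"number"},"x":{"type":"number"},"y":{"type":"number"},"z":{"type":"number"},"rx":{"type":"number"},"ry":{"type":"number"},"rz":{"type":"number"}}}},"newtons":{"type":"number"}},"required":["deltas"]}

```bash
ls; mkdir -p pics; cat > h.py <<'E'
import numpy as np, cv2
from rig import ctrl, cams, workorder, spot_in, cut_out
def ray(m,uv):
    K=np.array(m["camera_matrix"]);D=np.array(m["D"],float);R=np.array(m["R"]);t=np.array(m["t"])
    p=cv2.undistortPoints(np.array([[uv]],float),K,D)[0,0]
    d=R.T@np.array([p[0],p[1],1.]);c=-R.T@t
    return c,d/np.linalg.norm(d)
def atz(m,uv,z):
    c,d=ray(m,uv);return c+d*(z-c[2])/d[2]
def tri(rs):
    A=sum(np.eye(3)-np.outer(d,d) for c,d in rs);b=sum((np.eye(3)-np.outer(d,d))@c for c,d in rs)
    return np.linalg.solve(A,b)
def proj(m,X):
    return cv2.projectPoints(np.array(X,float).reshape(-1,1,3),cv2.Rodrigues(np.array(m["R"]))[0],np.array(m["t"],float),np.array(m["camera_matrix"]),np.array(m["D"],float))[0][:,0]
E
python3 - <<'E'
from h import *
a=cams.get_image("scene");b=cams.get_image("top")
cv2.imwrite("pics/s.png",a);cv2.imwrite("pics/t.png",b)
for c in("scene","top"):
    m=cams.camera_model(c);print(c,(-np.array(m["R"]).T@m["t"]).round(3))
    for n in("knob","bottle","bolt_nose","mug","spool","tub","gate"):
        for r in spot_in(n,c)[:3]: print(c,n,np.round(r["rect"]),round(r["conf"],2), atz(m,r["rect"][:2],.207 if n=="knob" else .022).round(3))
o=ctrl.get_obs();print(o["t"],o["eef_pos"],o["orientation"],o["gripper_width"])
E
```

```text
pics
scene [1.001 0.499 1.108]
scene knob [227. 194.   5.  15.] 0.41 [ 0.629 -0.033  0.207]
scene bottle [301. 195.  28.  23.] 0.76 [0.348 0.043 0.022]
scene bottle [255. 201.  32.  13.] 0.71 [ 0.495 -0.051  0.022]
scene bottle [171. 197.  31.  20.] 0.61 [ 0.714 -0.272  0.022]
scene bolt_nose [229. 203.  40.  31.] 0.68 [ 0.571 -0.109  0.022]
scene bolt_nose [255. 202.  34.  16.] 0.45 [ 0.498 -0.049  0.022]
scene mug [158. 155.  29.  27.] 0.77 [ 0.635 -0.479  0.022]
scene spool [368. 253.  23.  26.] 0.88 [0.354 0.358 0.022]
scene tub [323. 302.  23.  24.] 0.89 [0.59  0.368 0.022]
scene gate [239. 223.  65.  70.] 0.72 [ 0.6   -0.017  0.022]
top [ 0.426 -0.026  1.088]
top bottle [314. 267.  43.  36.] 0.8 [ 0.317 -0.19   0.022]
top bottle [340. 137.  48.  23.] 0.75 [ 0.712 -0.28   0.022]
top bottle [268. 207.  32.  36.] 0.58 [ 0.498 -0.056  0.022]
top bolt_nose [260. 152.  67.  13.] 0.6 [ 0.668 -0.033  0.022]
top bolt_nose [400. 153.  37.  43.] 0.26 [ 0.66  -0.461  0.022]
top mug [399. 154.  36.  43.] 0.88 [ 0.657 -0.459  0.022]
top spool [129. 253.  29.  21.] 0.77 [0.358 0.365 0.022]
top tub [127. 177.  22.  22.] 0.67 [0.591 0.378 0.022]
top gate [240. 149. 109.  25.] 0.57 [0.677 0.028 0.022]
0.8 [0.24115228 0.52200836 0.23131892] [3.14155411e+00 2.03961580e-05 2.70883284e+00] 0.08572162219044066
```

```bash
python3 - <<'E'
import cv2,numpy as np
a=cv2.imread("pics/s.png");b=cv2.imread("pics/t.png")
cv2.imwrite("pics/c1.png",cv2.resize(a[130:330,130:396],None,fx=3,fy=3,interpolation=2))
cv2.imwrite("pics/c2.png",cv2.resize(b[90:290,160:426],None,fx=3,fy=3,interpolation=2))
E
```

```text
(no output)
```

View pics/c1.png

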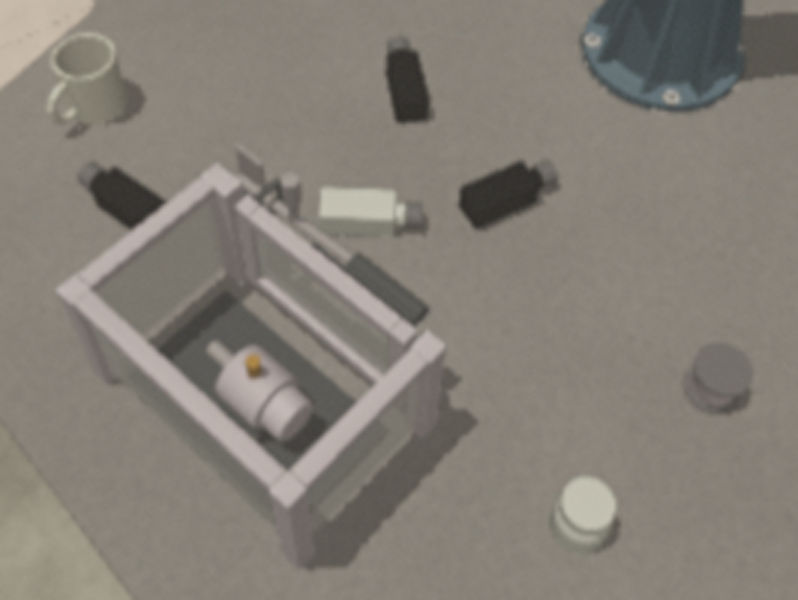

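View pics/c2.png

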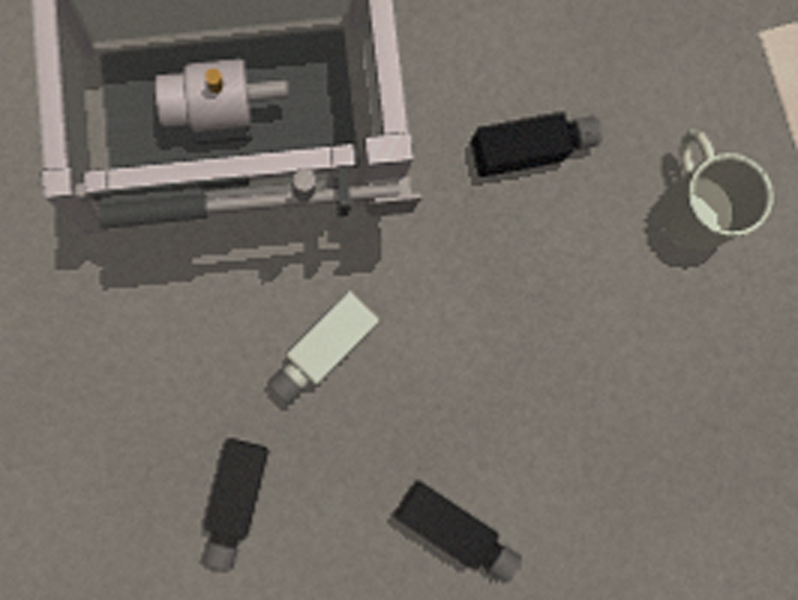

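The only white fallen bottle is at full-image top (268,207) / scene (255,201). It lies in front of the gate with its cap pointing back-left. The others, at top (314,267), (340,137) and (238,257), are black look-alikes. The enlarged crop confirms the white one, at crop (325,345). The knob is at top-crop (304,185), which is full-image (261,152).

```bash
cat >> h.py <<'E'
from scipy.spatial.transform import Rotation as Ro
def pose():
    o=ctrl.get_obs();return np.array(o["eef_pos"]),Ro.from_euler("xyz",o["orientation"])
def plan(p1,R1,n=None,p0=None,R0=None,v=.045,w=.14):
    """equal rows: shift in tool frame then turn; n repeated rows reach the target"""
    if p0 is None: p0,R0=pose()
    rv=(R0.inv()*R1).as_rotvec()
    if n is None: n=int(np.ceil(max(np.linalg.norm(rv)/w,np.linalg.norm(p1-p0)/v,1)))
    while 1:
        S=sum(Ro.from_rotvec(rv/n*k).as_matrix() for k in range(n))
        d=np.linalg.solve(S,R0.inv().apply(p1-p0))
        if np.linalg.norm(d)<.05: break
        n+=1
    print("rows",n,"xyz",d.round(4),"r",(rv/n).round(4));return n
E
python3 - <<'E'
from h import *
t=cams.camera_model("top");s=cams.camera_model("scene")
f=lambda x,y:(160+x/3-.33,90+y/3-.33)
g=lambda x,y:(130+x/3-.33,130+y/3-.33)
for n,p in dict(b1=(350,292),b2=(379,320),n1=(287,357),n2=(316,385)).items(): print(n,atz(t,f(*p),.044).round(4))
print("cap",atz(t,f(283,395),.022).round(3))
r=cut_out("bottle","top")
cams.get_image("top");r=cut_out("bottle","top")
for q in r:
    if abs(q["rect"][0]-268)<8 and abs(q["rect"][1]-207)<8:
        c=cv2.findContours(q["region"].astype(np.uint8),0,2)[0];c=max(c,key=len)
        print(cv2.minAreaRect(c),q["conf"])
print("knobtop top",atz(t,f(304,178),.227).round(4),"scene",atz(s,g(291,180),.227).round(4))
# guard top corners (z=.185): front-left post outer, keeper post
for p in((45,195),(72,192),(368,160),(410,157),(88,185),(353,160)): print(p,atz(t,f(*p),.185 if p[0] not in(88,353) else .175).round(3))
for p in((65,290),(215,168),(440,345),(290,490)): print("s",p,atz(s,g(*p),.185).round(3))
E
```

```text
b1 [ 0.5553 -0.0817  0.044 ]
b2 [ 0.5273 -0.11    0.044 ]
n1 [ 0.4911 -0.0189  0.044 ]
n2 [ 0.4634 -0.0473  0.044 ]
cap [ 0.454 -0.015  0.022]
((267.0177917480469, 206.48081970214844), (15.231636047363281, 41.9262580871582), 42.87890625) 0.82
knobtop top [ 0.6282 -0.035   0.227 ] scene [ 0.6268 -0.0355  0.227 ]
(45, 195) [0.625 0.191 0.185]
(72, 192) [0.627 0.167 0.185]
(368, 160) [ 0.654 -0.091  0.185]
(410, 157) [ 0.656 -0.128  0.185]
(88, 185) [0.636 0.155 0.175]
(353, 160) [ 0.656 -0.079  0.175]
s (65, 290) [ 0.861 -0.105  0.185]
s (215, 168) [ 0.66  -0.127  0.185]
s (440, 345) [0.627 0.186 0.185]
s (290, 490) [0.824 0.201 0.185]
```

```bash
python3 - <<'E'
from h import *
a=np.radians(30)
R=Ro.from_euler("z",2.365)*Ro.from_euler("x",np.pi)*Ro.from_euler("y",-a)
G=np.array([.497,-.0525,.028]);z=R.as_matrix()[:,2];T=G+.019*z
P=T-.10*z
print(z,T,P,R.as_euler("xyz"));plan(P,R,15)
E
```

```text
[ 0.35665286 -0.35042651 -0.8660254 ] [ 0.5037764  -0.0591581   0.01154552] [ 0.46811112 -0.02411545  0.09814806] [3.14159265 0.52359878 2.365     ]
rows 15 xyz [-0.0302 -0.0216  0.0171] r [ 0.006  -0.0346  0.0224]
```

Call:
jog_arm:
  deltas:
    - {"jaw":1,"x":-0.03,"y":-0.0215,"z":0.015,"rx":0.006,"ry":-0.035,"rz":0.0225}
    - {"jaw":1,"x":-0.03,"y":-0.0215,"z":0.015,"rx":0.006,"ry":-0.035,"rz":0.0225}
    - {"jaw":1,"x":-0.03,"y":-0.0215,"z":0.015,"rx":0.006,"ry":-0.035,"rz":0.0225}
    - {"jaw":1,"x":-0.03,"y":-0.0215,"z":0.015,"rx":0.006,"ry":-0.035,"rz":0.0225}
    - {"jaw":1,"x":-0.03,"y":-0.0215,"z":0.015,"rx":0.006,"ry":-0.035,"rz":0.0225}

```text
t: 1.45
eef_pos: [0.3291, 0.3535, 0.1677]
orientation: [-3.121, 0.178, 2.597]
wrist_force: [0.1, -0.2, -0.4]
gripper_width: 0.0858
gripper_force: 0.0
```

Call:
jog_arm:
  deltas:
    - {"jaw":1,"x":-0.03,"y":-0.0215,"z":0.015,"rx":0.006,"ry":-0.035,"rz":0.0225}
    - {"jaw":1,"x":-0.03,"y":-0.0215,"z":0.015,"rx":0.006,"ry":-0.035,"rz":0.0225}
    - {"jaw":1,"x":-0.03,"y":-0.0215,"z":0.015,"rx":0.006,"ry":-0.035,"rz":0.0225}
    - {"jaw":1,"x":-0.03,"y":-0.0215,"z":0.015,"rx":0.006,"ry":-0.035,"rz":0.0225}
    - {"jaw":1,"x":-0.03,"y":-0.0215,"z":0.015,"rx":0.006,"ry":-0.035,"rz":0.0225}

```text
t: 1.95
eef_pos: [0.404, 0.1723, 0.1345]
orientation: [-3.121, 0.355, 2.484]
wrist_force: [-0.1, -0.4, -0.4]
gripper_width: 0.0853
gripper_force: 0.0
```

Call:
jog_arm:
  deltas:
    - {"jaw":1,"x":-0.03,"y":-0.0215,"z":0.015,"rx":0.006,"ry":-0.035,"rz":0.0225}
    - {"jaw":1,"x":-0.03,"y":-0.0215,"z":0.015,"rx":0.006,"ry":-0.035,"rz":0.0225}
    - {"jaw":1,"x":-0.03,"y":-0.0215,"z":0.015,"rx":0.006,"ry":-0.035,"rz":0.0225}
    - {"jaw":1,"x":-0.03,"y":-0.0215,"z":0.015,"rx":0.006,"ry":-0.035,"rz":0.0225}
    - {"jaw":1,"x":-0.03,"y":-0.0215,"z":0.015,"rx":0.006,"ry":-0.035,"rz":0.0225}

```text
t: 2.45
eef_pos: [0.4607, -0.0185, 0.1296]
orientation: [3.139, 0.532, 2.362]
wrist_force: [0.1, -0.8, -0.1]
gripper_width: 0.0853
gripper_force: 0.0
```

```bash
python3 - <<'E'
from h import *
a=np.radians(30)
R=Ro.from_euler("z",2.365)*Ro.from_euler("x",np.pi)*Ro.from_euler("y",-a)
z=R.as_matrix()[:,2]
m=cams.camera_model("wrist");im=cams.get_image("wrist")
c=np.array([-.7135,.7,0]);b=np.array([.5413,-.0959,.0]);e=np.array([.7,.7135,0])
pts=[b+c*l+e*w+[0,0,.044] for l in(0,.092) for w in(-.022,.022)]
for p in proj(m,pts): cv2.circle(im,tuple(int(x) for x in p),3,(0,0,255),-1)
print(proj(m,pts).round())
cv2.imwrite("pics/w1.png",im)
T=np.array([.497,-.0525,.028])+.019*z
p,r=pose();print(p,r.as_euler("xyz"),ctrl.get_obs()["t"],np.round(ctrl.get_obs()["qpos"],2)); plan(T,R)
E
```

```text
[[238. 235.]
 [283. 235.]
 [231. 168.]
 [290. 168.]]
[ 0.46130909 -0.02213026  0.12983353] [3.14097487 0.53427177 2.35918721] 2.5 [-0.07 -0.12  2.25 -0.56  0.67 -0.48]
rows 3 xyz [0.0038 0.0012 0.0435] r [-0.0008  0.0036 -0.0017]
```

View pics/w1.png

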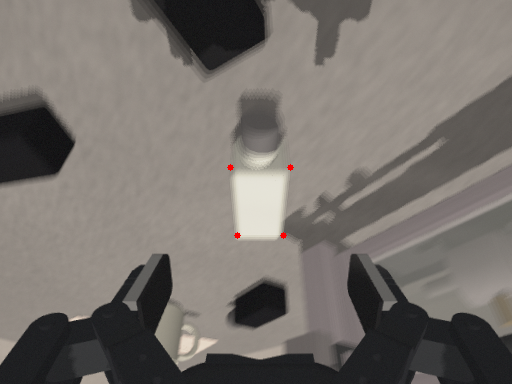

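The projected body corners (red) sit on the white bottle's edges to within about 3 px, so the measured pose holds. I'll go in.

Call:
jog_arm:
  deltas:
    - {"jaw":1,"x":0.003,"y":0.001,"z":0.033,"ry":0.003}
    - {"jaw":1,"x":0.003,"y":0.001,"z":0.033,"ry":0.003}
    - {"jaw":1,"x":0.003,"y":0.001,"z":0.033,"ry":0.003}
    - {"jaw":1,"x":0.003,"y":0.001,"z":0.031,"ry":0.002}
    - {"jaw":1}

```text
validation failed for argument at $.de...
```

Call:
jog_arm:
  newtons: 40
  deltas:
    - {"jaw":0}
    - {"jaw":0}
    - {"jaw":0}
    - {"jaw":0}
    - {"jaw":0}

```text
validation failed for argument at $.de...
```

Call:
jog_arm:
  deltas:
    - {"jaw":1,"x":0.003,"y":0.001,"z":0.033,"rx":0,"ry":0.003,"rz":0}
    - {"jaw":1,"x":0.003,"y":0.001,"z":0.033,"rx":0,"ry":0.003,"rz":0}
    - {"jaw":1,"x":0.003,"y":0.001,"z":0.033,"rx":0,"ry":0.003,"rz":0}
    - {"jaw":1,"x":0.003,"y":0.001,"z":0.031,"rx":0,"ry":0.002,"rz":0}
    - {"jaw":1,"x":0,"y":0,"z":0,"rx":0,"ry":0,"rz":0}

```text
t: 3.0
eef_pos: [0.5001, -0.0531, 0.0068]
orientation: [-3.138, 0.513, 2.364]
wrist_force: [-0.5, -0.0, 0.0]
gripper_width: 0.0856
gripper_force: 0.0
```

Call:
jog_arm:
  newtons: 40
  deltas:
    - {"jaw":1,"x":-0.008,"y":0,"z":0,"rx":0,"ry":0,"rz":0}
    - {"jaw":0,"x":0,"y":0,"z":0,"rx":0,"ry":0,"rz":0}
    - {"jaw":0,"x":0,"y":0,"z":0,"rx":0,"ry":0,"rz":0}
    - {"jaw":0,"x":0,"y":0,"z":0,"rx":0,"ry":0,"rz":0}
    - {"jaw":0,"x":0,"y":0,"z":0,"rx":0,"ry":0,"rz":0}

```text
t: 3.5
eef_pos: [0.5075, -0.0571, 0.016]
orientation: [3.139, 0.521, 2.363]
wrist_force: [-3.9, 2.1, 9.6]
gripper_width: 0.0437
gripper_force: 40.6
```

Call:
jog_arm:
  deltas:
    - {"jaw":0,"x":0,"y":0,"z":0,"rx":0,"ry":0,"rz":0}
    - {"jaw":0,"x":0,"y":0,"z":0,"rx":0,"ry":0,"rz":0}
    - {"jaw":0,"x":0,"y":0,"z":0,"rx":0,"ry":0,"rz":0}

```text
t: 3.8
eef_pos: [0.5076, -0.0571, 0.016]
orientation: [3.139, 0.521, 2.363]
wrist_force: [-3.8, 1.8, 7.8]
gripper_width: 0.0431
gripper_force: 40.6
```

```bash
python3 - <<'E'
from h import *
o=ctrl.get_obs();print(o["gripper_width"],o["gripper_force"],np.round(o["qpos"],2),o["wrist_force"])
p,r=pose();print(p,r.as_euler("xyz"))
G=p-.019*r.as_matrix()[:,2];print("axial",(G-[.5413,-.0959,0])@[-.7135,.7,0],"G",G)
# lift, then turn
P1=p+[-.06,.06,.16];plan(P1,r)
R2=Ro.from_euler("z",np.radians(208))*Ro.from_euler("x",np.pi)*Ro.from_euler("y",np.radians(60))
P2=np.array([.38,.20,.13])+.019*R2.as_matrix()[:,2]
plan(P2,R2,p0=P1,R0=r,n=15)
print(P2,R2.as_euler("xyz"))
E
```

```text
0.043125122971789547 40.61270356178284 [-0.17  0.25  2.18 -0.83  0.39 -0.23] [-3.80369914  1.81190362  7.83333319]
[ 0.50755558 -0.05710239  0.01600174] [3.13914583 0.52062607 2.36258085]
axial 0.06068175167605448 G [ 0.5007975  -0.05049541  0.03248434]
rows 5 xyz [-0.0012  0.0002 -0.0362] r [0. 0. 0.]
rows 15 xyz [0.0085 0.013  0.0035] r [ 0.0242  0.0891 -0.0894]
[0.36547155 0.19227509 0.1205    ] [ 3.14159265 -1.04719755 -2.65290046]
```

Call:
jog_arm:
  deltas:
    - {"jaw":0,"x":-0.001,"y":0,"z":-0.036,"rx":0,"ry":0,"rz":0}
    - {"jaw":0,"x":-0.001,"y":0,"z":-0.036,"rx":0,"ry":0,"rz":0}
    - {"jaw":0,"x":-0.001,"y":0,"z":-0.036,"rx":0,"ry":0,"rz":0}
    - {"jaw":0,"x":-0.001,"y":0,"z":-0.036,"rx":0,"ry":0,"rz":0}
    - {"jaw":0,"x":-0.001,"y":0,"z":-0.036,"rx":0,"ry":0,"rz":0}

```text
t: 4.3
eef_pos: [0.4453, 0.003, 0.1747]
orientation: [3.139, 0.518, 2.363]
wrist_force: [1.1, 0.9, -1.2]
gripper_width: 0.0434
gripper_force: 41.9
```

Call:
jog_arm:
  deltas:
    - {"jaw":0,"x":0.0085,"y":0.013,"z":0.0035,"rx":0.024,"ry":0.089,"rz":-0.0895}
    - {"jaw":0,"x":0.0085,"y":0.013,"z":0.0035,"rx":0.024,"ry":0.089,"rz":-0.0895}
    - {"jaw":0,"x":0.0085,"y":0.013,"z":0.0035,"rx":0.024,"ry":0.089,"rz":-0.0895}
    - {"jaw":0,"x":0.0085,"y":0.013,"z":0.0035,"rx":0.024,"ry":0.089,"rz":-0.0895}
    - {"jaw":0,"x":0.0085,"y":0.013,"z":0.0035,"rx":0.024,"ry":0.089,"rz":-0.0895}

```text
t: 4.8
eef_pos: [0.455, 0.072, 0.1373]
orientation: [-2.908, 0.015, 2.769]
wrist_force: [0.2, 0.2, -1.6]
gripper_width: 0.0436
gripper_force: 42.0
```

Call:
jog_arm:
  deltas:
    - {"jaw":0,"x":0.0085,"y":0.013,"z":0.0035,"rx":0.024,"ry":0.089,"rz":-0.0895}
    - {"jaw":0,"x":0.0085,"y":0.013,"z":0.0035,"rx":0.024,"ry":0.089,"rz":-0.0895}
    - {"jaw":0,"x":0.0085,"y":0.013,"z":0.0035,"rx":0.024,"ry":0.089,"rz":-0.0895}
    - {"jaw":0,"x":0.0085,"y":0.013,"z":0.0035,"rx":0.024,"ry":0.089,"rz":-0.0895}
    - {"jaw":0,"x":0.0085,"y":0.013,"z":0.0035,"rx":0.024,"ry":0.089,"rz":-0.0895}

```text
t: 5.3
eef_pos: [0.4226, 0.1394, 0.1126]
orientation: [-2.871, -0.533, 3.098]
wrist_force: [0.0, 0.4, -1.2]
gripper_width: 0.0437
gripper_force: 42.0
```

```bash
python3 - <<'E'
from h import *
o=ctrl.get_obs();print(o["t"],o["gripper_width"],o["gripper_force"],np.round(o["qpos"],2),o["wrist_force"])
p,r=pose();print(p,r.as_euler("xyz"))
R2=Ro.from_euler("z",np.radians(208))*Ro.from_euler("x",np.pi)*Ro.from_euler("y",np.radians(60))
P2=np.array([.38,.20,.13])+.019*R2.as_matrix()[:,2]
plan(P2,R2)
E
```

```text
5.3 0.04368801387081501 42.01813459396362 [ 0.17  0.48  1.6  -0.16  1.63 -1.4 ] [ 0.0064315   0.36345724 -1.18643384]
[0.4226052  0.13935024 0.11263007] [-2.87143194 -0.53277922  3.09791575]
rows 5 xyz [0.0086 0.0129 0.0031] r [ 0.0242  0.0888 -0.0881]
```

Call:
jog_arm:
  deltas:
    - {"jaw":0,"x":0.0085,"y":0.013,"z":0.003,"rx":0.024,"ry":0.089,"rz":-0.088}
    - {"jaw":0,"x":0.0085,"y":0.013,"z":0.003,"rx":0.024,"ry":0.089,"rz":-0.088}
    - {"jaw":0,"x":0.0085,"y":0.013,"z":0.003,"rx":0.024,"ry":0.089,"rz":-0.088}
    - {"jaw":0,"x":0.0085,"y":0.013,"z":0.003,"rx":0.024,"ry":0.089,"rz":-0.088}
    - {"jaw":0,"x":0.0085,"y":0.013,"z":0.003,"rx":0.024,"ry":0.089,"rz":-0.088}

```text
t: 5.8
eef_pos: [0.3662, 0.1929, 0.1203]
orientation: [3.14, -1.048, -2.653]
wrist_force: [-0.5, -0.6, -1.7]
gripper_width: 0.0433
gripper_force: 42.1
```

Call:
jog_arm:
  deltas:
    - {"jaw":0,"x":0,"y":0,"z":0,"rx":0,"ry":0,"rz":0}
    - {"jaw":0,"x":0,"y":0,"z":0,"rx":0,"ry":0,"rz":0}

```text
t: 6.0
eef_pos: [0.3665, 0.1925, 0.1196]
orientation: [-3.134, -1.044, -2.663]
wrist_force: [-0.5, -0.5, -1.1]
gripper_width: 0.0436
gripper_force: 42.1
```

```bash
python3 - <<'E'
from h import *
o=ctrl.get_obs();print(o["t"],o["gripper_width"],np.round(o["qpos"],2),o["wrist_force"])
p,r=pose();print(p,r.as_euler("xyz"))
a=cams.get_image("scene");b=cams.get_image("top")
x=[]
for im,c in((a,"scene"),(b,"top")):
    m=cams.camera_model(c);q=proj(m,[[.38,.2,.1]])[0];u,v=int(q[0]),int(q[1]);x.append(cv2.resize(im[v-50:v+50,u-50:u+50],None,fx=4,fy=4,interpolation=2))
cv2.imwrite("pics/b.png",np.hstack(x))
R2=Ro.from_euler("z",np.radians(208))*Ro.from_euler("x",np.pi)*Ro.from_euler("y",np.radians(60))
print("bottle up err",(r*R2.inv()).as_rotvec())
P2=np.array([.38,.20,.061+.004])+.019*R2.as_matrix()[:,2]
plan(P2,R2)
E
```

```text
6.0 0.04359141299080028 [ 0.31  0.75  1.41 -0.17  2.02 -1.73] [-0.52862465 -0.47720175 -1.08752447]
[0.36648984 0.1925091  0.11963507] [-3.13413699 -1.0439136  -2.66321733]
bottle up err [-0.00178311 -0.00464549 -0.00386618]
rows 2 xyz [-0.0277  0.0006  0.017 ] r [ 0.0013  0.0024 -0.003 ]
```

View pics/b.png

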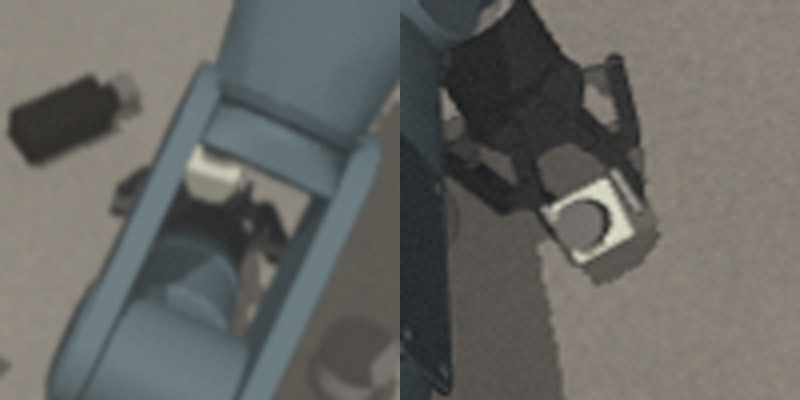

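The bottle hangs upright in the grip; seen from above, the cap (crop ~(583,222)) is inside the square body. I'll lower it.

Call:
jog_arm:
  deltas:
    - {"jaw":0,"x":-0.014,"y":0,"z":0.0085,"rx":0.001,"ry":0.001,"rz":-0.001}
    - {"jaw":0,"x":-0.014,"y":0,"z":0.0085,"rx":0.001,"ry":0.001,"rz":-0.001}
    - {"jaw":0,"x":-0.014,"y":0,"z":0.0085,"rx":0.001,"ry":0.001,"rz":-0.001}
    - {"jaw":0,"x":-0.014,"y":0,"z":0.0085,"rx":0,"ry":0.001,"rz":-0.001}
    - {"jaw":0,"x":0,"y":0,"z":0,"rx":0,"ry":0,"rz":0}

```text
t: 6.6
eef_pos: [0.3649, 0.1909, 0.0535]
orientation: [-3.14, -1.054, -2.654]
wrist_force: [-0.9, -2.1, 1.3]
gripper_width: 0.0434
gripper_force: 42.2
```

Call:
jog_arm:
  deltas:
    - {"jaw":0,"x":-0.0017,"y":0,"z":0.001,"rx":0,"ry":0,"rz":0}
    - {"jaw":0,"x":0,"y":0,"z":0,"rx":0,"ry":0,"rz":0}

```text
t: 6.8
eef_pos: [0.3649, 0.1909, 0.0535]
orientation: [-3.139, -1.054, -2.654]
wrist_force: [-0.2, -2.6, 10.7]
gripper_width: 0.0434
gripper_force: 42.8
```

Call:
jog_arm:
  deltas:
    - {"jaw":0,"x":-0.0017,"y":0,"z":0.001,"rx":0,"ry":0,"rz":0}
    - {"jaw":0,"x":0,"y":0,"z":0,"rx":0,"ry":0,"rz":0}

```text
t: 7.0
eef_pos: [0.3649, 0.191, 0.0534]
orientation: [-3.139, -1.056, -2.655]
wrist_force: [-0.9, -1.1, 20.7]
gripper_width: 0.0435
gripper_force: 43.4
```

Call:
jog_arm:
  deltas:
    - {"jaw":0,"x":0.002,"y":0,"z":-0.001,"rx":0,"ry":0,"rz":0}
    - {"jaw":0.7,"x":0,"y":0,"z":0,"rx":0,"ry":0,"rz":0}
    - {"jaw":0.8,"x":0,"y":0,"z":0,"rx":0,"ry":0,"rz":0}
    - {"jaw":1,"x":0,"y":0,"z":0,"rx":0,"ry":0,"rz":0}
    - {"jaw":1,"x":0,"y":0,"z":0,"rx":0,"ry":0,"rz":0}

```text
t: 7.5
eef_pos: [0.365, 0.1914, 0.0524]
orientation: [-3.141, -1.05, -2.653]
wrist_force: [-0.0, 0.6, -0.2]
gripper_width: 0.0856
gripper_force: 0.0
```

Call:
jog_arm:
  deltas:
    - {"jaw":1,"x":0,"y":0,"z":-0.02,"rx":0,"ry":0,"rz":0}
    - {"jaw":1,"x":0,"y":0,"z":-0.03,"rx":0,"ry":0,"rz":0}
    - {"jaw":1,"x":0,"y":0,"z":-0.03,"rx":0,"ry":0,"rz":0}
    - {"jaw":1,"x":0,"y":0,"z":-0.04,"rx":0,"ry":0,"rz":0}
    - {"jaw":1,"x":0.02,"y":0,"z":-0.03,"rx":0,"ry":0,"rz":0}

```text
t: 8.0
eef_pos: [0.4718, 0.2484, 0.1437]
orientation: [3.141, -1.052, -2.652]
wrist_force: [0.5, -0.5, -0.5]
gripper_width: 0.0853
gripper_force: 0.0
```

```bash
python3 - <<'E'
from h import *
b=cams.get_image("top");m=cams.camera_model("top")
q=proj(m,[[.38,.2,.06]])[0];u,v=int(q[0]),int(q[1])
cv2.imwrite("pics/b2.png",cv2.resize(b[v-60:v+60,u-70:u+70],None,fx=4,fy=4,interpolation=2))
o=ctrl.get_obs();p,r=pose();print(o["t"],p,r.as_euler("xyz"),np.round(o["qpos"],2))
# above knob, clear height
K=np.array([.6275,-.035,.210])
R=Ro.from_euler("z",np.pi/2+.09)*Ro.from_euler("x",np.pi)
P=K+[-0.03,.0,.09];
P1=p+[0.06,-.05,.18]
n=plan(P1,r);plan(P,R,p0=P1,R0=r)
plan(P,R)
E
```

```text
8.05 [0.47506131 0.24970355 0.15011461] [-3.13869528 -1.04280805 -2.65480795] [ 0.34  0.94  1.   -0.16  2.24 -1.75]
rows 5 xyz [ 0.0281 -0.0145 -0.0232] r [0. 0. 0.]
rows 16 xyz [-0.0125 -0.0125 -0.0024] r [-0.0634 -0.0419  0.1102]
rows 16 xyz [-0.0115 -0.0185 -0.0147] r [-0.0634 -0.0419  0.1102]
```

View pics/b2.png

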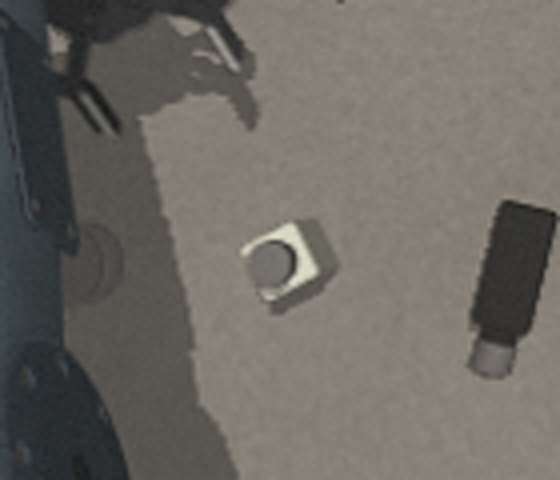

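The bottle stands released at crop (280,265), cap centred on the body. Next is the knob.

Call:
jog_arm:
  deltas:
    - {"jaw":1,"x":0.028,"y":-0.0145,"z":-0.023,"rx":0,"ry":0,"rz":0}
    - {"jaw":1,"x":0.028,"y":-0.0145,"z":-0.023,"rx":0,"ry":0,"rz":0}
    - {"jaw":1,"x":0.028,"y":-0.0145,"z":-0.023,"rx":0,"ry":0,"rz":0}
    - {"jaw":1,"x":0.028,"y":-0.0145,"z":-0.023,"rx":0,"ry":0,"rz":0}
    - {"jaw":1,"x":0.028,"y":-0.0145,"z":-0.023,"rx":0,"ry":0,"rz":0}

```text
t: 8.55
eef_pos: [0.5319, 0.1976, 0.3246]
orientation: [-3.141, -1.05, -2.652]
wrist_force: [0.3, -0.8, -0.3]
gripper_width: 0.0857
gripper_force: 0.0
```

Call:
jog_arm:
  deltas:
    - {"jaw":1,"x":-0.0125,"y":-0.0125,"z":-0.0025,"rx":-0.063,"ry":-0.042,"rz":0.11}
    - {"jaw":1,"x":-0.0125,"y":-0.0125,"z":-0.0025,"rx":-0.063,"ry":-0.042,"rz":0.11}
    - {"jaw":1,"x":-0.0125,"y":-0.0125,"z":-0.0025,"rx":-0.063,"ry":-0.042,"rz":0.11}
    - {"jaw":1,"x":-0.0125,"y":-0.0125,"z":-0.0025,"rx":-0.063,"ry":-0.042,"rz":0.11}
    - {"jaw":1,"x":-0.0125,"y":-0.0125,"z":-0.0025,"rx":-0.063,"ry":-0.042,"rz":0.11}

```text
t: 9.05
eef_pos: [0.5933, 0.1454, 0.2862]
orientation: [-2.81, -0.728, 2.81]
wrist_force: [-0.5, -0.3, -0.0]
gripper_width: 0.0857
gripper_force: 0.0
```

Call:
jog_arm:
  deltas:
    - {"jaw":1,"x":-0.0125,"y":-0.0125,"z":-0.0025,"rx":-0.063,"ry":-0.042,"rz":0.11}
    - {"jaw":1,"x":-0.0125,"y":-0.0125,"z":-0.0025,"rx":-0.063,"ry":-0.042,"rz":0.11}
    - {"jaw":1,"x":-0.0125,"y":-0.0125,"z":-0.0025,"rx":-0.063,"ry":-0.042,"rz":0.11}
    - {"jaw":1,"x":-0.0125,"y":-0.0125,"z":-0.0025,"rx":-0.063,"ry":-0.042,"rz":0.11}
    - {"jaw":1,"x":-0.0125,"y":-0.0125,"z":-0.0025,"rx":-0.063,"ry":-0.042,"rz":0.11}

```text
t: 9.55
eef_pos: [0.6234, 0.0626, 0.2797]
orientation: [-2.852, -0.351, 2.278]
wrist_force: [-0.3, -0.9, 0.3]
gripper_width: 0.0856
gripper_force: 0.0
```

```bash
python3 - <<'E'
from h import *
o=ctrl.get_obs();p,r=pose();print(o["t"],p,r.as_euler("xyz"),np.round(o["qpos"],2))
K=np.array([.6275,-.035,.210])
R=Ro.from_euler("z",np.pi/2+.09)*Ro.from_euler("x",np.pi)
P=K+[-0.03,.0,.09];plan(P,R)
E
```

```text
9.55 [0.6233731  0.06264786 0.27971893] [-2.85178369 -0.35109349  2.27842228] [-0.1   0.59  1.03  0.02  1.97 -0.86]
rows 6 xyz [-0.0121 -0.0122 -0.0036] r [-0.0644 -0.0416  0.1096]
```

Call:
jog_arm:
  deltas:
    - {"jaw":1,"x":-0.012,"y":-0.012,"z":-0.0035,"rx":-0.064,"ry":-0.0415,"rz":0.11}
    - {"jaw":1,"x":-0.012,"y":-0.012,"z":-0.0035,"rx":-0.064,"ry":-0.0415,"rz":0.11}
    - {"jaw":1,"x":-0.012,"y":-0.012,"z":-0.0035,"rx":-0.064,"ry":-0.0415,"rz":0.11}
    - {"jaw":1,"x":-0.012,"y":-0.012,"z":-0.0035,"rx":-0.064,"ry":-0.0415,"rz":0.11}
    - {"jaw":1,"x":-0.012,"y":-0.012,"z":-0.0035,"rx":-0.064,"ry":-0.0415,"rz":0.11}

```text
t: 10.05
eef_pos: [0.6072, -0.0198, 0.296]
orientation: [-3.078, -0.044, 1.768]
wrist_force: [-0.6, 0.1, -0.2]
gripper_width: 0.0855
gripper_force: 0.0
```

Call:
jog_arm:
  deltas:
    - {"jaw":1,"x":-0.012,"y":-0.012,"z":-0.0035,"rx":-0.064,"ry":-0.0415,"rz":0.11}
    - {"jaw":1,"x":0,"y":0,"z":0,"rx":0,"ry":0,"rz":0}
    - {"jaw":1,"x":0,"y":0,"z":0,"rx":0,"ry":0,"rz":0}

```text
t: 10.35
eef_pos: [0.5982, -0.0328, 0.3002]
orientation: [-3.137, -0.002, 1.666]
wrist_force: [0.9, 0.2, 0.6]
gripper_width: 0.0856
gripper_force: 0.0
```

```bash
python3 - <<'E'
from h import *
m=cams.camera_model("wrist");im=cams.get_image("wrist")
print("wristcam",(-np.array(m["R"]).T@m["t"]).round(3))
for r in spot_in("knob","wrist")[:3]: print(r)
s=cams.camera_model("scene")
q=proj(m,[[.6275,-.035,.227],[.6275,-.035,.187]]).astype(int);print(q)
for u in q: cv2.circle(im,tuple(int(x) for x in u),3,(0,0,255),1)
cv2.imwrite("pics/w2.png",im)
o=ctrl.get_obs();p,r=pose();print(o["t"],p,r.as_euler("xyz"),np.round(o["qpos"],2))
E
```

```text
wristcam [0.591 0.051 0.442]
{'rect': [300.3, 202.9, 30.8, 41.9], 'conf': 0.91}
[[299 212]
 [293 194]]
10.45 [ 0.59889717 -0.03263557  0.29962699] [-3.13656672e+00 -1.68000289e-03  1.66598074e+00] [-0.25  0.19  1.46 -0.    1.5  -0.35]
```

View pics/w2.png

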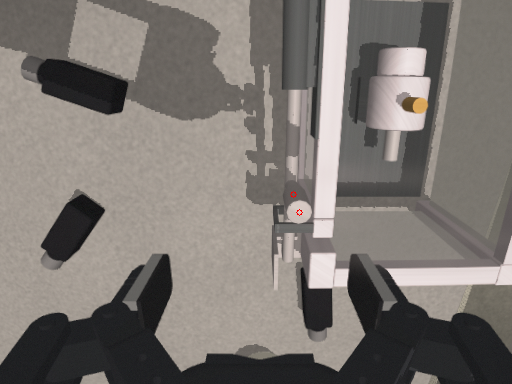

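The projected knob top (299,212) falls on the knob in the wrist picture, so the knob position is confirmed.

```bash
python3 - <<'E'
from h import *
R=Ro.from_euler("z",np.pi/2+.09)*Ro.from_euler("x",np.pi)
plan(np.array([.6275,-.035,.25]),R,2);plan(np.array([.6275,-.035,.19]),R,2,p0=np.array([.6275,-.035,.25]),R0=R)
E
```

```text
rows 2 xyz [-0.0025  0.0142  0.0248] r [-0.0025 -0.0008  0.0026]
rows 2 xyz [ 0.   -0.    0.03] r [0. 0. 0.]
```

Call:
jog_arm:
  deltas:
    - {"jaw":1,"x":-0.0025,"y":0.014,"z":0.025,"rx":-0.0025,"ry":0,"rz":0.0025}
    - {"jaw":1,"x":-0.0025,"y":0.0145,"z":0.025,"rx":-0.0025,"ry":0,"rz":0.0025}
    - {"jaw":1,"x":0,"y":0,"z":0.03,"rx":0,"ry":0,"rz":0}
    - {"jaw":1,"x":0,"y":0,"z":0.03,"rx":0,"ry":0,"rz":0}
    - {"jaw":1,"x":0,"y":0,"z":0,"rx":0,"ry":0,"rz":0}

```text
t: 10.95
eef_pos: [0.6245, -0.034, 0.1836]
orientation: [-3.132, -0.005, 1.661]
wrist_force: [-0.4, 0.7, -0.5]
gripper_width: 0.0853
gripper_force: 0.0
```

Call:
jog_arm:
  newtons: 60
  deltas:
    - {"jaw":0,"x":0,"y":0,"z":0,"rx":0,"ry":0,"rz":0}
    - {"jaw":0,"x":0,"y":0,"z":0,"rx":0,"ry":0,"rz":0}
    - {"jaw":0,"x":0,"y":0,"z":0,"rx":0,"ry":0,"rz":0}
    - {"jaw":0,"x":0,"y":0,"z":0,"rx":0,"ry":0,"rz":0}
    - {"jaw":0,"x":0,"y":0,"z":0,"rx":0,"ry":0,"rz":0}

```text
t: 11.45
eef_pos: [0.6277, -0.0354, 0.191]
orientation: [3.139, -0.0, 1.659]
wrist_force: [0.2, -0.7, 2.4]
gripper_width: 0.0187
gripper_force: 58.4
```

Call:
jog_arm:
  deltas:
    - {"jaw":0,"x":0,"y":0,"z":0,"rx":0,"ry":0,"rz":0}
    - {"jaw":0,"x":0,"y":0,"z":0,"rx":0,"ry":0,"rz":0}
    - {"jaw":0,"x":0,"y":0,"z":0,"rx":0,"ry":0,"rz":0}

```text
t: 11.75
eef_pos: [0.6277, -0.0356, 0.1906]
orientation: [3.14, -0.0, 1.659]
wrist_force: [-0.0, -1.9, 5.2]
gripper_width: 0.0188
gripper_force: 58.5
```

Call:
jog_arm:
  deltas:
    - {"jaw":0,"x":0,"y":0,"z":-0.0035,"rx":0,"ry":-0.03,"rz":0}
    - {"jaw":0,"x":0,"y":0,"z":-0.0035,"rx":0,"ry":-0.03,"rz":0}
    - {"jaw":0,"x":0,"y":0,"z":-0.0035,"rx":0,"ry":-0.035,"rz":0}
    - {"jaw":0,"x":0,"y":0,"z":0,"rx":0,"ry":0,"rz":0}
    - {"jaw":0,"x":0,"y":0,"z":0,"rx":0,"ry":0,"rz":0}

```text
t: 12.25
eef_pos: [0.6272, -0.034, 0.2001]
orientation: [3.141, 0.094, 1.66]
wrist_force: [0.6, 0.6, 0.1]
gripper_width: 0.0185
gripper_force: 58.5
```

Call:
jog_arm:
  deltas:
    - {"jaw":0,"x":0.009,"y":0,"z":-0.0004,"rx":0,"ry":0,"rz":0}
    - {"jaw":0,"x":0.009,"y":0,"z":-0.0004,"rx":0,"ry":0,"rz":0}
    - {"jaw":0,"x":0.009,"y":0,"z":-0.0004,"rx":0,"ry":0,"rz":0}
    - {"jaw":0,"x":0.009,"y":0,"z":-0.0004,"rx":0,"ry":0,"rz":0}
    - {"jaw":0,"x":0.009,"y":0,"z":-0.0004,"rx":0,"ry":0,"rz":0}

```text
t: 12.75
eef_pos: [0.6233, 0.0107, 0.1986]
orientation: [3.14, 0.094, 1.659]
wrist_force: [-1.0, -1.9, 6.5]
gripper_width: 0.0185
gripper_force: 59.1
```

Call:
jog_arm:
  deltas:
    - {"jaw":0,"x":0,"y":0,"z":0,"rx":0,"ry":0,"rz":0}
    - {"jaw":0,"x":0,"y":0,"z":0,"rx":0,"ry":0,"rz":0}

```text
t: 12.95
eef_pos: [0.6232, 0.0114, 0.1983]
orientation: [3.14, 0.093, 1.66]
wrist_force: [-0.7, 1.3, 4.7]
gripper_width: 0.019
gripper_force: 59.1
```

```bash
python3 - <<'E'
from h import *
o=ctrl.get_obs();p,r=pose();print(o["t"],p,r.as_euler("xyz"),o["wrist_force"],o["gripper_width"])
b=cams.get_image("top");cv2.imwrite("pics/d.png",cv2.resize(b[120:200,180:340],None,fx=4.5,fy=4.5,interpolation=2))
# arc: tool rotates about the hinge by -th (clockwise)
H=np.array([.639,.167,0]);th=.44
for n in (10,):
    Rr=Ro.from_rotvec([0,0,-th]);plan(H+Rr.apply(p-H),Rr*r,n)
E
```

```text
12.95 [0.62321849 0.01143842 0.19832237] [3.14036766 0.09274852 1.66015118] [-0.65674607  1.29839742  4.74595409] 0.018998276908055146
rows 10 xyz [ 0.0015 -0.0067 -0.0001] r [ 0.0041 -0.      0.0438]
```

View pics/d.png

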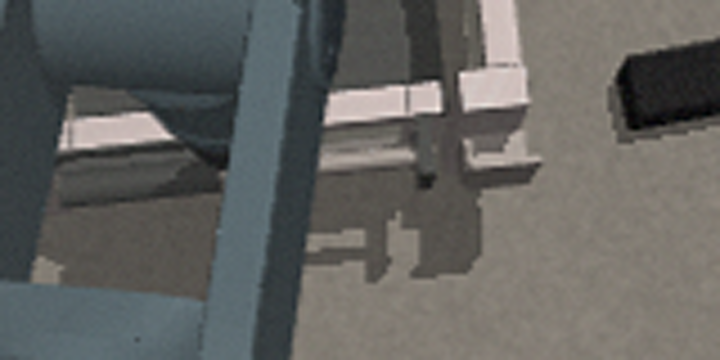

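The bolt nose is clear of the keeper: the rod ends at the guide, crop (428,160), and the keeper at (505,165) is empty. Next I swing the gate along its arc.

Call:
jog_arm:
  deltas:
    - {"jaw":0,"x":0.0015,"y":-0.0067,"z":0,"rx":0.004,"ry":0,"rz":0.044}
    - {"jaw":0,"x":0.0015,"y":-0.0067,"z":0,"rx":0.004,"ry":0,"rz":0.044}
    - {"jaw":0,"x":0.0015,"y":-0.0067,"z":0,"rx":0.004,"ry":0,"rz":0.044}
    - {"jaw":0,"x":0.0015,"y":-0.0067,"z":0,"rx":0.004,"ry":0,"rz":0.044}
    - {"jaw":0,"x":0.0015,"y":-0.0067,"z":0,"rx":0.004,"ry":0,"rz":0.044}

```text
t: 13.5
eef_pos: [0.5911, 0.0171, 0.1985]
orientation: [3.136, 0.094, 1.436]
wrist_force: [3.6, -0.4, 5.5]
gripper_width: 0.0185
gripper_force: 59.0
```

Call:
jog_arm:
  deltas:
    - {"jaw":0,"x":0.0015,"y":-0.0067,"z":0,"rx":0.004,"ry":0,"rz":0.044}
    - {"jaw":0,"x":0.0015,"y":-0.0067,"z":0,"rx":0.004,"ry":0,"rz":0.044}
    - {"jaw":0,"x":0.0015,"y":-0.0067,"z":0,"rx":0.004,"ry":0,"rz":0.044}
    - {"jaw":0,"x":0.0015,"y":-0.0067,"z":0,"rx":0.004,"ry":0,"rz":0.044}
    - {"jaw":0,"x":0.0015,"y":-0.0067,"z":0,"rx":0.004,"ry":0,"rz":0.044}

```text
t: 14.0
eef_pos: [0.5605, 0.031, 0.1977]
orientation: [3.134, 0.093, 1.215]
wrist_force: [6.1, -2.5, 1.0]
gripper_width: 0.0186
gripper_force: 58.7
```

Call:
jog_arm:
  deltas:
    - {"jaw":0,"x":0,"y":0,"z":0,"rx":0,"ry":0,"rz":0}
    - {"jaw":0,"x":0,"y":0,"z":0,"rx":0,"ry":0,"rz":0}
    - {"jaw":0,"x":0,"y":0,"z":0,"rx":0,"ry":0,"rz":0}
    - {"jaw":0,"x":0,"y":0,"z":0,"rx":0,"ry":0,"rz":0}
    - {"jaw":0,"x":0,"y":0,"z":0,"rx":0,"ry":0,"rz":0}

```text
t: 14.5
eef_pos: [0.5604, 0.031, 0.1971]
orientation: [3.136, 0.093, 1.218]
wrist_force: [4.0, -2.4, 1.8]
gripper_width: 0.0187
gripper_force: 58.9
```

```bash
python3 - <<'E'
from h import *
o=ctrl.get_obs();p,r=pose();print(o["t"],p,r.as_euler("xyz"),o["wrist_force"],o["gripper_width"],o["gripper_force"])
b=cams.get_image("top");s=cams.get_image("scene")
cv2.imwrite("pics/e.png",np.hstack([cv2.resize(b[90:290,130:330],(400,400)),cv2.resize(s[130:330,160:360],(400,400))]))
E
```

```text
14.5 [0.56043832 0.03100848 0.1971471 ] [3.13570505 0.09335167 1.21764958] [ 3.99026341 -2.3729431   1.83707597] 0.018677623959357823 58.93302619457245
```

View pics/e.png

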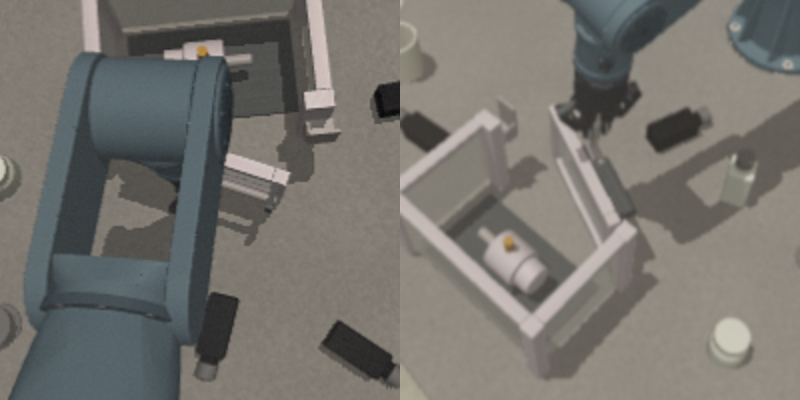

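The gate is ajar by about 0.43 rad with the knob still gripped, and the bottle is standing clear at (740,180) in the right half. I'm handing in.

```bash
python3 -c "
from rig import workorder
print(workorder.hand_in())"
```

```text
the job is handed in; nothing more can be done
None
```

I handed the job in after about 14.5 s of robot time, but the hand-in gave no verdict. The last pictures and readings show the bottle standing clear, the bolt drawn about 45 mm, and the gate held about 0.44 rad open by the gripped knob.

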